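# Centre the vial on the balance pan and tare

## Task

The small capped vial stands off-centre on the round pan of the laboratory balance and wobbles easily. Nudge it gently with a fingertip, low on its side, until its foot stands wholly inside the white ring in the middle of the pan, upright and left alone; only then press the blue tare key fully down with a fingertip and let it go. Do not grip or lift the vial, tip it or push hard on it, do not lean on the pan, and leave everything else where it stands.

Things in the scene. Friction and masses are not known exactly. Their poses are not given: they have to be found in the camera images.
- vial: loose upright glass vial with a white push cap, 64 mm tall, cap (50 to 64 mm up) 27 mm, body 25 mm in diameter, 28 to 56 g, on the pan 13 to 21 mm off its centre in any direction (its foot may overhang the edge a little). Origin at the centre of its underside, z along its axis. It slides on the pan when pushed within about 12 mm of its foot; pushed higher it may tip.
- pan_centre (a point): centre of the pan's flat top. The pan is a round dark steel disc, 64 mm in diameter, 6 mm thick, fixed on a hub, its top 54 mm above the worktop and 12 mm above the grey deck beneath it; a white ring of 40 mm inner diameter is printed round this point. z is up; x, y point anywhere.
- pan: the round pan itself (see pan_centre); origin at the centre of its underside, 6 mm below the point.
- weigher: the balance, fixed: white housing 230 mm deep (its x) and 150 mm wide (its y), front at -x; origin under its middle at worktop height. The front deck (x < -28 mm) is 27 mm high, the grey rear deck 42 mm; the pan's centre is at x = +45 mm, y = 0, a dark display at x = -78, y = +30 mm, the blue key at x = -80, y = -40 mm.
- tare_key_top (a point): centre of the top face of the round blue tare key, 26 mm in diameter, on the balance's front deck; the point moves down with the key.
- tare_key (a joint): travel of the tare key in m: 0 released, 0.005 fully down; a spring resists with about 4 N at the bottom and returns it.
- white_jar: bystander: white plastic jar, 49 mm wide, 52 mm tall, origin at the centre of its underside
- amber_bottle: bystander: amber bottle with black cap, 42 mm wide, 84 mm tall, origin at the centre of its underside
- red_cap_jar: bystander: sample jar with red cap, 41 mm wide, 66 mm tall, origin at the centre of its underside
- small_beaker: bystander: small glass beaker, 50 mm wide, 51 mm tall, origin at the centre of its underside
- scoop: bystander: blue measuring scoop lying on the worktop, 94 mm long, 22 mm high, origin at the middle of its underside

How it is judged:
By the outcome, as a careful person would: the job done as asked, in the order asked, and still so for the second after the job is handed in, with the robot touching nothing.
It also fails if it takes over 48 s, if anything falls off the work surface, if the arm or the gripper's body presses on something with over 40 N, if the wrist force passes 120 N, or if a joint passes its speed limit or range.

## Robot

A 6-joint arm with a two-finger parallel gripper is mounted at the origin on a cart in front of the work surface, level with it; the furniture and walls round the work are solid. World frame = base frame: x ahead of the robot, y to its left, z up, the work surface at z = 0. Lengths are in m, angles in rad, forces in N, time in s.
With the tool pointing down it reaches from about 0.35 to 0.85 m from the base axis. Payload 8.1 kg.
Tool frame: the origin (TCP) lies on the mounting face of the last link; the fingertips stand 186 mm ahead of it and the grasp point (between the pads) lies 167 mm ahead of it (robot.finger_overhang is the distance from the TCP to the fingertips, in m); z points along the fingers, y is the line along which they close (so a half turn about z gives the same grasp; the last joint's range is limited). The gripper opens to 93 mm and grips with 3 to 60 N. Pads are 15 mm wide; open, the fingers measure 128 mm over their backs; the gripper's body (75 mm by 188 mm) begins 65 mm behind the grasp point.
Start: joints at [-1.198, 0.13, 1.488, -0, 1.523, -0.085], TCP at [0.265, -0.538, 0.405] pointing down, gripper open.
Joint ranges: [-2.96, 2.96], [-0.89, 2.26], [0.02, 2.5], [-1.34, 4.48], [0, 2.73], [-2.66, 2.66]. Speed limits (rad/s): [2.39, 2.39, 2.79, 3.14, 3.14, 3.14].

## Interface

Orientations are given as a rotation vector (axis times angle).
In Python, from plant import readout, read_camera, get_calibration, job, robot gives the robot as it stands.
- The arm moves only by the shell command python3 -m handwheel 'ROWS' [FORCE]. ROWS is JSON, a list of rows, each a list of 5 numbers: the shift along the world's x, y, z in cm, then the turn about the world's z in rad, then the closure, from 0 (fully open) to 1 (shut). In form: [[tx, ty, tz, spin, gripper], ...]. A call has 1 to 10 rows; each row shifts and turns the commanded pose from where the row before left it; what a row does not reach is not made up. A row lasts 1/8 s, in which the tool goes at most 62.5 mm and 10.7 degrees, less where a joint would pass 70% of its speed; a pose out of reach is approached as far as the arm can. A call is refused whole if a number of a shift passes 6.25 or a number of a turn 0.188, either way. A call with a gripper value outside its range is refused whole. The fingers move at their own pace and stop on an object; FORCE is the grip in N (left out, the last holds). Time passes only in rows, so rows that do not move let the fingers close. It gives the time, the measured TCP pose, the force, the opening and the grip force at its end, in the units of the state.
- readout.read_state(): the state, without advancing time (a new reading comes with each control period).
- read_camera(name): name is "scene" or "top" or "wrist"; returns the picture (384x512x3 uint8, red, green, blue); there is no depth.
- get_calibration(name): a dict with "fovy" (degrees; the focal length in pixels is half the picture's height over the tangent of half this angle, whatever the lens; pixels are square), "cx", "cy" (the principal point, pixels), "dist_coeffs" ([k1, k2, p1, p2, k3] as OpenCV has them; the pictures are not rectified), "pose" (4x4, takes a point from camera to world coordinates). Camera axes: x right, y down, z forward; pixel columns grow to the right and rows downward; lengths in m; the calibration is good to about 2 mm. A picture is of the moment at which its call begins: read the wrist's pose just before it. get_calibration takes no time and is no camera call; for the wrist camera it gives the pose at the moment of the call.
- job.close_job(): hands the job in; it is judged then, once.
The state is a dict: "t": time; "q": joint angles; "dq": joint speeds; "joint_torque": joint torques, N m; "tool_pos": TCP position; "orientation": TCP orientation; "force": force on the tool from outside, world axes, zero at the start; "wrist_torque": the same for the moment, N m; "opening": finger opening in m; "gripper_force": force on a finger pad.
Only numpy, scipy, OpenCV 4.12 (cv2) and the standard library are available. Lean on these libraries where they do the work, as an engineer would, in place of code of your own. Each camera call takes 0.05 s, during which the arm holds its last target. There are 200 camera calls.

## Working session

There is one attempt and no reset: what is moved stays moved. The work goes in short steps, Python scripts to look and compute and a shell command to move; the robot and the scene stay as the last step left them, time stands still between calls to the robot, and variables do not carry over. Pictures are saved under pics/ and viewed, at most 10 in all, crops included, and the job is handed in when it is done.

```bash
mkdir -p pics; ls
cat > h.py <<'E'
import numpy as np, cv2
from plant import readout, read_camera, get_calibration, job, robot
def K(c,h=384):
    f=h/2/np.tan(np.radians(c['fovy'])/2); return np.array([[f,0,c['cx']],[0,f,c['cy']],[0,0,1]])
def ray(c,px):
    p=cv2.undistortPoints(np.array(px,float).reshape(-1,1,2),K(c),np.array(c['dist_coeffs'],float)).reshape(-1,2)
    T=np.array(c['pose']); d=np.c_[p,np.ones(len(p))]@T[:3,:3].T
    return T[:3,3],d
def onz(c,px,z):
    o,d=ray(c,px); return o+d*((z-o[2])/d[:,2])[:,None]
def proj(c,P):
    T=np.linalg.inv(np.array(c['pose'])); r=cv2.Rodrigues(T[:3,:3])[0]
    return cv2.projectPoints(np.array(P,float).reshape(-1,1,3),r,T[:3,3],K(c),np.array(c['dist_coeffs'],float))[0].reshape(-1,2)
def save(im,n): cv2.imwrite('pics/'+n,im[...,::-1])
E
python3 - <<'E'
from h import *
a=read_camera('top');b=read_camera('scene')
save(a,'top0.png');save(b,'scene0.png')
for n in('top','scene','wrist'):
    c=get_calibration(n);print(n,c['fovy'],np.round(c['pose'],3).tolist())
s=readout.read_state();print(s['t'],s['tool_pos'],s['orientation'],s['opening'],s['force'],robot.finger_overhang)
E
```

```text
pics
top 47.74928895702396 [[0.0, -0.997, 0.079, 0.384], [-1.0, 0.001, 0.021, -0.014], [-0.021, -0.079, -0.997, 1.234], [0.0, 0.0, 0.0, 1.0]]
scene 45.60717604216249 [[-0.661, -0.331, 0.674, -0.252], [-0.75, 0.321, -0.578, 0.663], [-0.025, -0.888, -0.46, 0.589], [0.0, 0.0, 0.0, 1.0]]
wrist 66.97643489434579 [[0.441, -0.868, -0.226, 0.328], [-0.897, -0.427, -0.11, -0.507], [-0.001, 0.251, -0.968, 0.384], [0.0, 0.0, 0.0, 1.0]]
0.1 [ 0.26513626 -0.53800592  0.40376418] [-3.05799677e+00 -7.12428315e-01  3.68767790e-04] 0.09315930409793065 [ 0.06553862 -0.78212267 -0.56457645] 0.1861
```

View pics/top0.png

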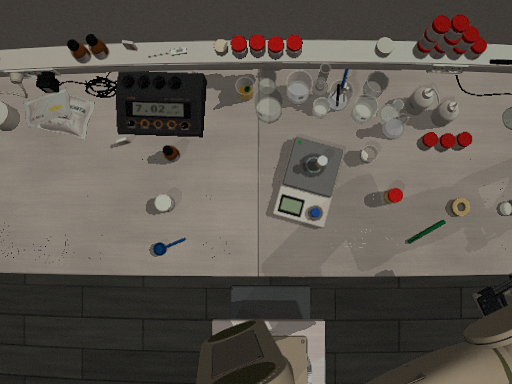

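View pics/scene0.png

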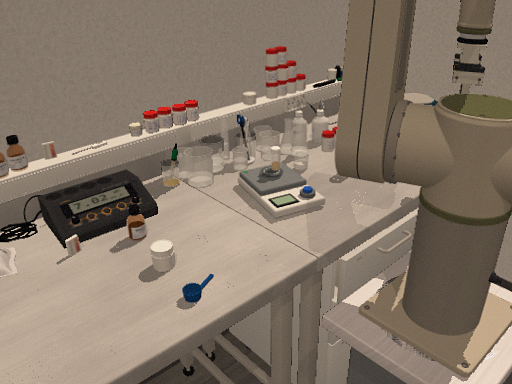

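The top view shows the balance around (310,180), with the vial's cap near (321,160) on the pan, the blue key near (315,212) and a clear glass near (367,155). The scene view shows the vial standing on the pan near (275,160).

Run:
```python
from h import *
im=cv2.imread('pics/top0.png');c=get_calibration('top')
hsv=cv2.cvtColor(im,cv2.COLOR_BGR2HSV)
m=cv2.inRange(hsv,(100,120,40),(125,255,255));m[:,:290]=0;m[:195]=0;m[230:]=0;m[:,340:]=0
ys,xs=np.nonzero(m);k=(xs.mean(),ys.mean());print(k,len(xs))
print('key',onz(c,[k],.032))
print('cap',onz(c,[(321.5,160)],.118),'pan~',onz(c,[(313,165)],.054))
save(cv2.resize(im[120:240,260:380],None,fx=5,fy=5,interpolation=cv2.INTER_CUBIC)[...,::-1],'crop0.png')
w=get_calibration('wrist');print(np.round(proj(w,[[.45,-.15,.05]]),0))
```

```text
(np.float64(315.21875), np.float64(212.171875)) 64
key [[ 0.45375433 -0.12976573  0.032     ]]
cap [[ 0.58468531 -0.13916088  0.118     ]] pan~ [[ 0.58226622 -0.12280211  0.054     ]]
[[  -2. -140.]]
```

View pics/crop0.png

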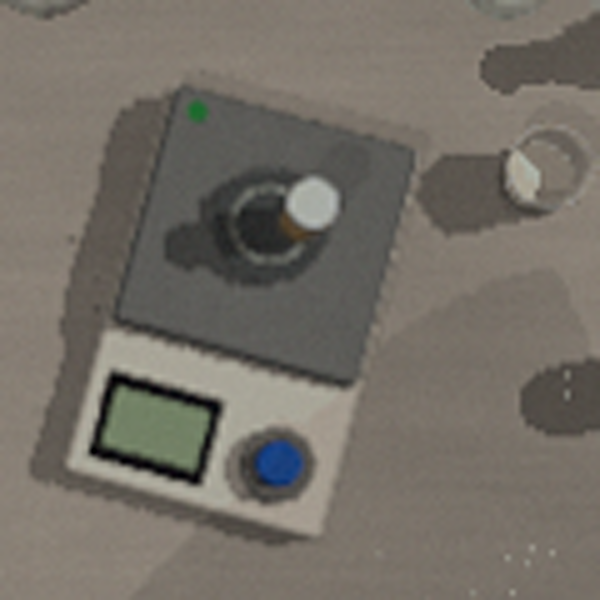

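The crop shows the vial leaning out to the right (-y) of the pan, the ring centre at about full-frame (313.4,164.4), and the key at the front right. Next I bring the wrist camera over it, with the gripper closed.

```bash
python3 -m handwheel '[[4,4.5,0,0.155,1],[4,4.5,0,0.155,1],[4,4.5,0,0.155,1],[4,4.5,0,0.155,1],[4,4.5,0,0.155,1],[4,4.5,0,0.155,1],[4,4.5,0,0.155,1],[2,4,0,0.155,1],[0,0,0,0,1]]' 10 | tail -c 700
python3 - <<'E'
from h import *
s=readout.read_state();c=get_calibration('wrist');a=read_camera('wrist');save(a,'w1.png')
np.save('w1.npy',np.array(c['pose']))
print(s['t'],s['tool_pos'],s['q'],s['opening']);print(np.round(c['pose'],4).tolist())
print(proj(c,[[.582,-.123,.054],[.454,-.13,.032]]))
E
```

```text
t: 1.23
tool_pos: [0.5663, -0.1803, 0.404]
orientation: [-2.068, -2.363, -0.0]
force: [-0.4, -1.0, -0.3]
opening: 0.0074
gripper_force: 0.0
1.225 [ 0.56628158 -0.18026022  0.40398057] [-3.94662738e-01  1.15976077e-01  1.50518714e+00  6.83066310e-04
  1.52173010e+00 -5.27372915e-01] 0.0073797187558337085
[[0.9913, 0.1274, 0.0327, 0.5572], [0.1315, -0.9596, -0.2487, -0.1108], [-0.0003, 0.2509, -0.968, 0.3841], [0.0, 0.0, 0.0, 1.0]]
[[273.47884089 128.27888821]
 [164.72762024 119.24158537]]
```

View pics/w1.png

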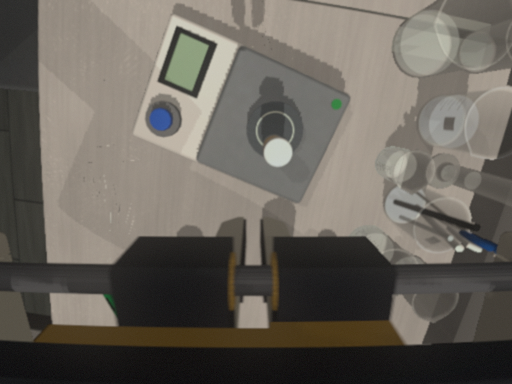

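The wrist view shows the ring centred near (274,129), the cap at (278,152), the key at (161,119), and the two fingertips near (240,230) and (268,230). I'll measure the features and crop in.

```bash
cat >> h.py <<'E'
def ell(m):
    cs,_=cv2.findContours(m,cv2.RETR_EXTERNAL,cv2.CHAIN_APPROX_NONE); return cv2.fitEllipse(cv2.convexHull(max(cs,key=cv2.contourArea)))
E
python3 - <<'E'
from h import *
im=cv2.imread('pics/w1.png');c=get_calibration('wrist')
hsv=cv2.cvtColor(im,cv2.COLOR_BGR2HSV)
b=cv2.inRange(hsv,(100,120,40),(130,255,255));b[:,220:]=0;b[180:]=0
e=ell(b);print('key',e,onz(c,[e[0]],.032))
w=cv2.inRange(im,(165,165,165),(255,255,255));r=w.copy();w[:,:255]=0;w[:,300:]=0;w[:125]=0;w[180:]=0
w=cv2.morphologyEx(w,cv2.MORPH_OPEN,np.ones((5,5)));e=ell(w);print('cap',e,onz(c,[e[0]],.118))
cr=cv2.resize(im[95:180,220:330],None,fx=7,fy=7,interpolation=cv2.INTER_CUBIC);save(cr[...,::-1],'c1.png')
P=onz(c,[(274,129)],.054)[0];print('ring~',P)
g=im.astype(int).sum(2)//3;print(g[108:132,274],g[130,250:300])
E
```

```text
key ((160.2626953125, 118.83499908447266), (20.572771072387695, 22.2423152923584), 146.1676025390625) [[ 0.44803103 -0.13169907  0.032     ]]
cap ((277.6396484375, 152.2207489013672), (27.141799926757812, 27.753915786743164), 42.058040618896484) [[ 0.58355142 -0.1434639   0.118     ]]
ring~ [ 0.58212817 -0.1257093   0.054     ]
[ 60  62  74 104 101  72  63  63  64  61  62  62  61  61  62  62  62  63
  64  63  62  62  65  62] [ 83  81  83  81  85 113 152 130  94  82  80  71  64  60  63  63  65  63
  64  64  62  65  63  63  65  64  63  63  65  63  64  65  63  67  79  83
  83  83  83  84  83  88 121 158 125  90  83  84  83  86]
```

View pics/c1.png

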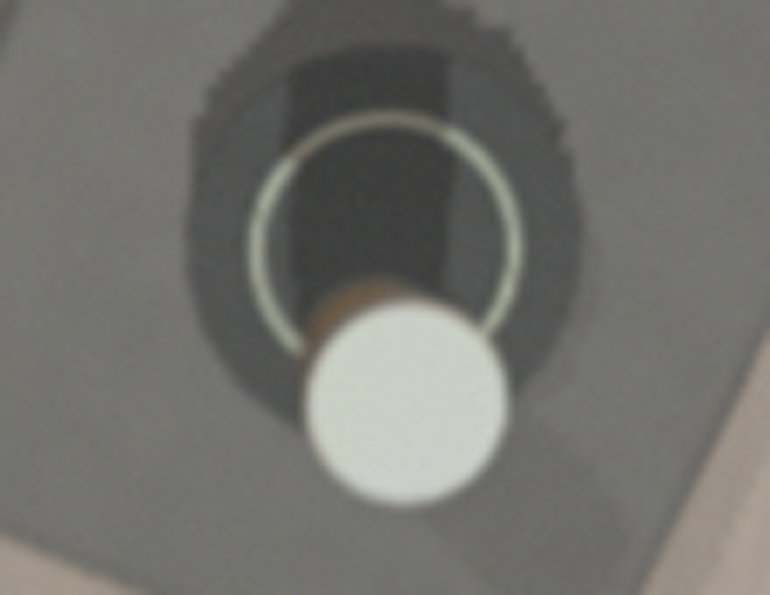

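Run:
```python
from h import *
im=cv2.imread('pics/w1.png');c=get_calibration('wrist');t=readout.read_state()['tool_pos']
# ring fit
g=cv2.GaussianBlur(im,(0,0),.7).max(2).astype(int);bg=cv2.medianBlur(im.max(2),9).astype(int)
m=((g-bg)>18);yy,xx=np.mgrid[:384,:512];rr=np.hypot(xx-274.6,yy-129.7);m&=(rr>15.5)&(rr<21)&(yy<146)
pts=onz(c,np.argwhere(m)[:,::-1],.054)[:,:2]
A=np.c_[2*pts,np.ones(len(pts))];s=np.linalg.lstsq(A,(pts**2).sum(1),rcond=None)[0]
print('ring',s[:2],'R',np.sqrt(s[2]+s[0]**2+s[1]**2),len(pts))
# where do tool-axis offset points project: world x offset (closing axis), tool-x offset, dist ahead of TCP
for dz in(.186,.148,.12,.10): print(dz,np.round(proj(c,[t+[a,b,-dz] for a in(-.0212,-.0037,.0037,.0212) for b in(-.0075,.0075)])).tolist())
a=read_camera('wrist');cr=cv2.resize(a[190:330,110:400],None,fx=2.7,fy=2.7,interpolation=cv2.INTER_CUBIC)
save(np.clip((cr/255.)**.5*255,0,255).astype(np.uint8),'c2.png');print(readout.read_state()['opening'])
```

```text
ring [ 0.58304586 -0.12720569] R 0.020775075120385546 250
0.186 [[217.0, 238.0], [220.0, 216.0], [245.0, 242.0], [248.0, 219.0], [257.0, 243.0], [260.0, 221.0], [285.0, 246.0], [289.0, 224.0]]
0.148 [[208.0, 270.0], [211.0, 243.0], [244.0, 274.0], [247.0, 247.0], [258.0, 276.0], [262.0, 249.0], [293.0, 280.0], [298.0, 253.0]]
0.12 [[198.0, 306.0], [201.0, 274.0], [241.0, 311.0], [246.0, 279.0], [259.0, 313.0], [265.0, 281.0], [302.0, 318.0], [309.0, 286.0]]
0.1 [[188.0, 344.0], [191.0, 306.0], [239.0, 349.0], [244.0, 313.0], [261.0, 352.0], [267.0, 315.0], [311.0, 356.0], [320.0, 320.0]]
0.0017580249741683289
```

View pics/c2.png

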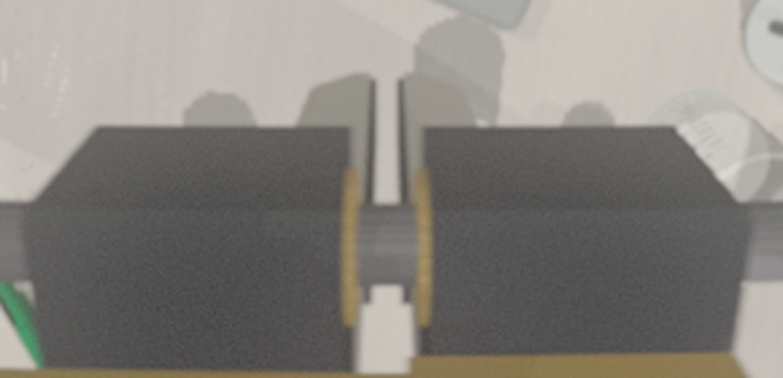

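The boosted crop shows the two fingers, light grey with dark pads, in front of the body's black jaws; their backs taper. I'll open the gripper and look at the pads' inner faces, to check that nothing higher up would meet the cap first.

```bash
python3 -m handwheel '[[0,0,0,0,0],[0,0,0,0,0],[0,0,0,0,0],[0,0,0,0,0],[0,0,0,0,0],[0,0,0,0,0]]' | head -3
python3 - <<'E'
from h import *
c=get_calibration('wrist');s=readout.read_state();t=s['tool_pos'];print(s['opening'],s['t'])
a=read_camera('wrist');cr=cv2.resize(a[190:380,60:450],None,fx=2,fy=2,interpolation=cv2.INTER_CUBIC)
save(np.clip((cr/255.)**.5*255,0,255).astype(np.uint8),'c3.png')
from scipy.spatial.transform import Rotation as R
Rt=R.from_rotvec(s['orientation']).as_matrix();print(np.round(Rt,3).tolist())
for dz in(.186,.17,.148,.12,.10): print(dz,np.round((proj(c,[t+Rt@[b,a,dz] for a in(-.0641,-.0466,.0466,.0641) for b in(-.0075,.0075)])-[60,190])*2).tolist())
E
```

```text
t: 2.08
tool_pos: [0.5652, -0.1832, 0.4047]
orientation: [2.076, 2.358, 0.0]
0.056749626656625744 2.075
[[-0.127, 0.992, 0.0], [0.992, 0.127, 0.0], [-0.0, 0.0, -1.0]]
0.186 [[180.0, 104.0], [176.0, 59.0], [236.0, 105.0], [232.0, 60.0], [534.0, 104.0], [538.0, 59.0], [590.0, 104.0], [594.0, 59.0]]
0.17 [[162.0, 128.0], [156.0, 80.0], [222.0, 129.0], [218.0, 80.0], [548.0, 128.0], [552.0, 80.0], [608.0, 128.0], [614.0, 79.0]]
0.148 [[129.0, 169.0], [122.0, 114.0], [198.0, 170.0], [193.0, 115.0], [572.0, 169.0], [577.0, 115.0], [640.0, 168.0], [648.0, 114.0]]
0.12 [[73.0, 241.0], [62.0, 177.0], [157.0, 243.0], [148.0, 178.0], [613.0, 242.0], [622.0, 178.0], [696.0, 240.0], [708.0, 176.0]]
0.1 [[17.0, 314.0], [-1.0, 241.0], [114.0, 317.0], [101.0, 244.0], [656.0, 317.0], [668.0, 243.0], [753.0, 313.0], [770.0, 240.0]]
```

View pics/c3.png

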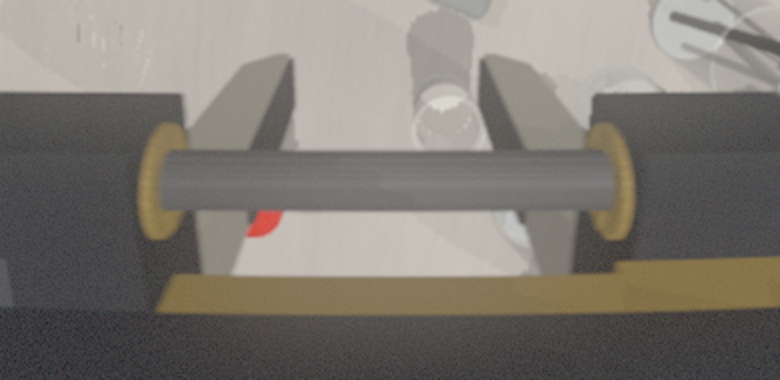

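The pads run up about 50 mm, so the finger can only meet the vial with a vertical face. The cap's 1 mm lip allows about 1° of rocking before the foot takes the push, so I push slowly with the tip just above the pan. I close the gripper, align with the push line (about 92°) and descend on the -y side.

```bash
python3 -m handwheel '[[0.9,0,-2,-0.045,1],[0.9,0,-2,-0.045,1],[0,0,-2,0,1],[0,0,-2,0,1],[0,0,-2,0,1],[0,0,-1,0,1],[0,0,-1,0,1],[0,0,0,0,1],[0,0,0,0,1]]' 20
python3 - <<'E'
from h import *
c=get_calibration('wrist');a=read_camera('wrist');save(a,'w2.png');s=readout.read_state()
im=a[...,::-1];print(s['tool_pos'],s['opening'])
w=cv2.inRange(im,(150,150,150),(255,255,255));p=proj(c,[[.5836,-.1435,.118]])[0].astype(int);print(p)
k=np.zeros_like(w);cv2.circle(k,tuple(map(int,p)),45,255,-1);w=cv2.morphologyEx(w&k,cv2.MORPH_OPEN,np.ones((7,7)));e=ell(w);print('cap',e,onz(c,[e[0]],.118))
P=s['tool_pos'];print(proj(c,[[.583,-.1272,.054],P+[0,.0075,-.186]]))
E
```

```text
t: 3.25
tool_pos: [0.5835, -0.1833, 0.2855]
orientation: [2.179, 2.261, 0.001]
force: [-0.7, 0.8, 0.2]
opening: 0.0005
gripper_force: 0.0
[ 0.58354472 -0.18334365  0.28566491] 0.0008320122726829557
[255 173]Traceback (most recent call last):
  File "<stdin>", line 5, in <module>
  File "h.py", line 16, in ell
    cs,_=cv2.findContours(m,cv2.RETR_EXTERNAL,cv2.CHAIN_APPROX_NONE); return cv2.fitEllipse(cv2.convexHull(max(cs,key=cv2.contourArea)))
                                                                                                           ~~~^^^^^^^^^^^^^^^^^^^^^^^^
ValueError: max() iterable argument is empty
```

View pics/w2.png

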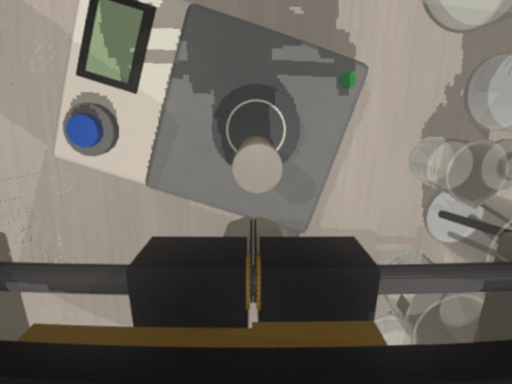

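The wrist view shows the ring at (256,129), the cap, now in shadow, at (257,166), the closed tips at (253,222) and the key at (84,131). I'll check the cap position and finger width numerically.

Run:
```python
from h import *
im=cv2.imread('pics/w2.png');c=get_calibration('wrist');P=readout.read_state()['tool_pos']
for r in(210,222,228,234): print(r,im.mean(2).astype(int)[r,210:296:2])
d=im[...,2].astype(int)-im[...,0]
print('R-B row166',d[166,222:292:2]);print('col257',d[134:206:2,257], im.mean(2).astype(int)[134:206:2,257])
m=((d>18)*255).astype(np.uint8);k=np.zeros_like(m);cv2.circle(k,(257,166),34,255,-1)
m=cv2.morphologyEx(m&k,cv2.MORPH_OPEN,np.ones((15,15)));e=ell(m);print(e,onz(c,[(257,166.5)],.118))
print(proj(c,[[.583,-.1272,.054]]+[P+[x,.0075,-.186] for x in(-.0175,-.005,.005,.0175)]))
```

```text
210 [148 152 152 153 152 149 141 131 115 113 111 113 116 117 116 116 117 118
 117 118 118 117 117 118 118 119 118 117 118 116 117 117 118 117 118 118
 118 119 119 119 119 117 119]
222 [142 142 142 142 142 142 141 141 142 131 102  96  91  92  92  89  92  92
  93  94  65  74  62  78  93  91  91  91  91  91  92  91  93  97 107 108
 110 111 110 110 110 111 111]
228 [141 142 142 142 141 142 141 141 111  92  92  91  92  90  91  92  91  92
  91  91  61  71  57  74  92  92  90  91  91  92  91  92  90  91  92 100
 104 101  98  99 101 105 106]
234 [145 142 142 141 142 141 137 101  91  92  92  91  91  92  90  91  90  91
  92  88  53  70  58  62  87  85  87  87  84  85  87  86  87  86  86  87
  97 110 111 104  98 100 100]
R-B row166 [ 5  4  5  6  6 13 19 19 19 20 20 19 19 18 19 20 19 19 19 19 18 19 19 19
 19 19 20 20 19 20 13  6  6  4  5]
col257 [ 0  5 29 42 16 18 21 20 19 19 20 20 19 18 20 19 20 19 18 20 19 19 19 19
 19 19 20 20 19 17  8  6  6  4  5  4] [ 63  79  95 100 111 147 158 158 158 156 156 155 156 154 154 153 153 152
 153 151 152 150 151 150 149 149 149 150 149 144 121 119 117 118 119 119]Traceback (most recent call last):
  File "<stdin>", line 7, in <module>
  File "h.py", line 16, in ell
    cs,_=cv2.findContours(m,cv2.RETR_EXTERNAL,cv2.CHAIN_APPROX_NONE); return cv2.fitEllipse(cv2.convexHull(max(cs,key=cv2.contourArea)))
                                                                                                           ~~~^^^^^^^^^^^^^^^^^^^^^^^^
ValueError: max() iterable argument is empty
```

```bash
cat >> h.py <<'E'
def cap(im,c,guess):
    b=im.mean(2); r=im[...,2].astype(int)-im[...,0]   # im BGR; cap in shadow is warm and bright
    m=((b>128)&(r>10)&(r<25)).astype(np.uint8)*255
    k=np.zeros_like(m);p=proj(c,[[*guess,.118]])[0];cv2.circle(k,tuple(int(v) for v in p),36,255,-1)
    m=cv2.morphologyEx(m&k,cv2.MORPH_OPEN,cv2.getStructuringElement(cv2.MORPH_ELLIPSE,(13,13)))
    e=ell(m);return e,onz(c,[e[0]],.118)[0]
def ring(im,c,guess,far=0.0):
    g=cv2.GaussianBlur(im,(0,0),.7).max(2).astype(int);bg=cv2.medianBlur(im.max(2),11).astype(int)
    q=np.argwhere((g-bg)>15)[:,::-1];P=onz(c,q,.054)[:,:2]-guess;R=np.hypot(*P.T)
    P=P[(R>.0175)&(R<.0235)&(P[:,1]>far)];s=np.linalg.lstsq(np.c_[2*P,np.ones(len(P))],(P**2).sum(1),rcond=None)[0]
    return s[:2]+guess,np.sqrt(s[2]+s[0]**2+s[1]**2),len(P)
E
python3 - <<'E'
from h import *
im=cv2.imread('pics/w2.png');c=get_calibration('wrist');s=readout.read_state()
print(cap(im,c,(.5836,-.1435)),ring(im,c,np.array([.583,-.127])),s['t'])
P=s['tool_pos'];print(proj(c,[P+[x,.0075,-.186] for x in(-.0175,0,.0175)]))
E
```

```text
(((256.9620666503906, 168.100830078125), (49.407691955566406, 50.071739196777344), 56.616607666015625), array([ 0.58448194, -0.14058496,  0.118     ])) (array([ 0.58367729, -0.12494635]), np.float64(0.020772748773939868), 331) 3.3
[[223.85235192 218.71152429]
 [252.63671673 219.68972257]
 [281.35750253 220.6336275 ]]
```

```bash
python3 -m handwheel '[[0,0,-1.5,0,1],[0,0,-1.5,0,1],[0,0,-0.8,0,1],[0,0,-0.3,0,1],[0,0,0,0,1],[0,0.5,0,0,1],[0,0.5,0,0,1],[0,0.4,0,0,1],[0,0.2,0,0,1],[0,0,0,0,1]]'
python3 - <<'E'
from h import *
c=get_calibration('wrist');a=read_camera('wrist');save(a,'w3.png');s=readout.read_state();im=a[...,::-1].copy()
print(s['tool_pos'],s['force'],s['t'])
for f in (lambda:cap(im,c,(.5845,-.1406)),lambda:ring(im,c,np.array([.5837,-.125]))):
    try: print(f())
    except Exception as e: print(e)
P=s['tool_pos'];print(proj(c,[P+[x,.0075,-.186] for x in(-.0175,0,.0175)]))
E
```

```text
t: 4.55
tool_pos: [0.5832, -0.167, 0.2438]
orientation: [2.18, 2.262, 0.0]
force: [0.7, 0.1, -0.6]
opening: 0.0004
gripper_force: 0.0
[ 0.58322601 -0.16714166  0.24376513] [-0.0716788  -0.185314   -1.09356216] 4.6
(((258.113525390625, 220.38719177246094), (44.689308166503906, 67.29603576660156), 90.54644012451172), array([ 0.58431343, -0.13699316,  0.118     ]))
(array([ 0.5836763 , -0.12444713]), np.float64(0.020633738297143732), 497)
[[224.22152564 219.03008341]
 [252.98293072 220.02770525]
 [281.68612379 220.99087227]]
```

View pics/w3.png

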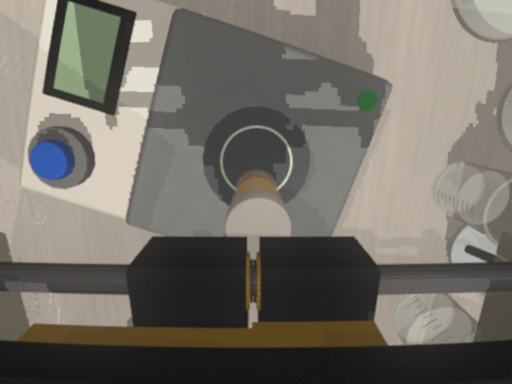

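The view shows the ring at (257,159), the vial's body coming up towards (257,185), and the cap, partly hidden by the jaws, at (258,215). Now for the slow push.

```bash
cat > m.py <<'E'
from h import *
import sys
c=get_calibration('wrist');a=read_camera('wrist');save(a,sys.argv[1]);s=readout.read_state();im=a[...,::-1].copy()
print(s['tool_pos'],s['force'],s['t'])
g=np.array([.5837,-.1245]);print('ring',ring(im,c,g,.006))
b=im.mean(2);r=im[...,2].astype(int)-im[...,0]
m=((b>125)&(r>8)&(r<28)).astype(np.uint8)*255;m[:, :215]=0;m[:,300:]=0;m[:120]=0;m[237:]=0
n,l,st,_=cv2.connectedComponentsWithStats(m);i=1+np.argmax(st[1:,4]);x,y,w,h,_=st[i];print('capbox',x,y,w,h)
F=onz(c,[(x+w/2-.5,y)],.118)[0];print('cap front->centre y',F[1]-.0135,'x',onz(c,[(x+w/2-.5,y+w/2)],.118)[0][0])
E
python3 m.py w4.png
python3 -m handwheel '[[0,0.2,0,0,1],[0,0.2,0,0,1],[0,0.2,0,0,1],[0,0.2,0,0,1],[0,0.2,0,0,1],[0,0.2,0,0,1],[0,0.15,0,0,1],[0,0,0,0,1]]'
python3 m.py w5.png
```

```text
[ 0.58322032 -0.16723637  0.24377392] [-0.07046791 -0.04303226 -1.10554334] 4.65
ring (array([ 0.58365657, -0.1242055 ]), np.float64(0.020449294021610488), 401)
capbox 224 196 68 41
cap front->centre y -0.14082141064178644 x 0.5842302108884189
t: 5.65
tool_pos: [0.5832, -0.1536, 0.2437]
orientation: [-2.18, -2.262, 0.0]
force: [-0.4, 0.3, -0.2]
opening: 0.0001
gripper_force: 0.0
[ 0.58320543 -0.15365599  0.24371296] [-0.11052054  1.05812284 -0.19064531] 5.7
ring (array([ 0.5836657 , -0.12415144]), np.float64(0.02036755011659601), 376)
capbox 223 204 67 33
cap front->centre y -0.1304162006650822 x 0.5837469235899969
```

```bash
python3 -m handwheel '[[0,0.15,0,0,1],[0,0.15,0,0,1],[0,0.15,0,0,1],[0,0.12,0,0,1],[0,0,0,0,1]]'
python3 m.py w6.png
python3 -m handwheel '[[0,-0.15,0,0,1],[0,-0.2,0,0,1],[0,-0.5,0,0,1],[0,-1,0,0,1],[0,-1,0,0,1],[0,0,0,0,1]]'
python3 m.py w7.png
```

```text
t: 6.32
tool_pos: [0.5832, -0.1479, 0.2437]
orientation: [-2.18, -2.262, -0.0]
force: [0.3, 0.4, 0.6]
opening: 0.0004
gripper_force: 0.0
[ 0.58318605 -0.14794908  0.24372332] [ 0.55242303 -0.12330329  0.23058934] 6.375
ring (array([ 0.58367619, -0.12413914]), np.float64(0.02039591811294301), 377)
capbox 222 204 67 33
cap front->centre y -0.12473996615402504 x 0.5833537541681271
t: 7.12
tool_pos: [0.5831, -0.1776, 0.2437]
orientation: [2.181, 2.261, -0.0]
force: [0.5, -0.2, -0.4]
opening: 0.0005
gripper_force: 0.0
[ 0.58314028 -0.17714792  0.24372243] [ 0.08913572 -0.68821937 -0.31111829] 7.175
ring (array([ 0.58366138, -0.12409553]), np.float64(0.02049959495690304), 401)
capbox 221 120 73 78
cap front->centre y -0.12325129453047338 x 0.5828925787736211
```

```bash
python3 -m handwheel '[[0,-0.5,1,0,1],[0,0,2,0,1],[0,0,2,0,1],[0,0,2,0,1],[0,0,2,0,1],[0,0,0,0,1],[0,0,0,0,1]]' |head -2
python3 - <<'E'
from h import *
c=get_calibration('wrist');a=read_camera('wrist');save(a,'w8.png');im=a[...,::-1].copy()
print(cap(im,c,(.5835,-.1245)),ring(im,c,np.array([.5837,-.1245]),.0))
cr=cv2.resize(a[60:240,20:400],None,fx=2,fy=2,interpolation=cv2.INTER_CUBIC);save(cr,'c8.png')
hsv=cv2.cvtColor(im,cv2.COLOR_BGR2HSV);b=cv2.inRange(hsv,(100,120,40),(130,255,255));b[:,190:]=0;b[220:]=0
e=ell(b);print('key',e,onz(c,[e[0]],.032))
E
```

```text
t: 8.05
tool_pos: [0.583, -0.1814, 0.3332]
(((255.142822265625, 135.20176696777344), (34.841949462890625, 38.91672897338867), 6.410925388336182), array([ 0.58257704, -0.1251438 ,  0.118     ])) (array([ 0.58365985, -0.12450671]), np.float64(0.020793064617780153), 260)
key ((113.2361831665039, 129.32981872558594), (25.47797393798828, 28.68279457092285), 131.4661865234375) [[ 0.44653138 -0.12989063  0.032     ]]
```

View pics/c8.png

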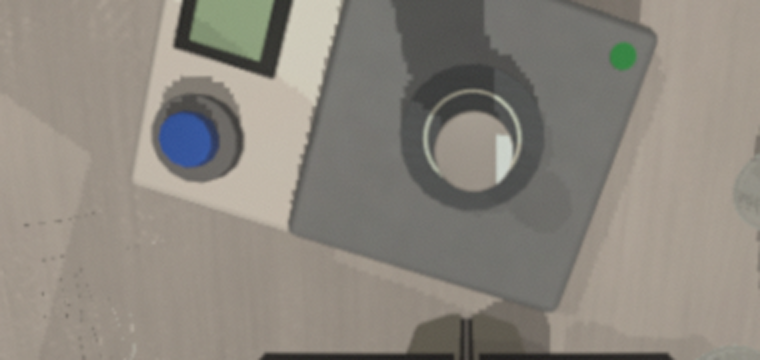

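The crop shows the vial's foot inside the ring, about 1 mm from its centre, upright. The key top is at about full-frame (113,129) and, from the parallax, stands some 10 mm above its collar. Now to the key, passing well clear of the vial.

```bash
python3 -m handwheel '[[-4.5,0,0,0,1],[-4.5,1,0,0,1],[-4.1,2.2,0,0,1],[0,2,-1,0,1],[0,0,-2.5,0,1],[0,0,-2.5,0,1],[0,0,-2,0,1],[0,0,-1.2,0,1],[0,0,0,0,1],[0,0,0,0,1]]'
python3 - <<'E'
from h import *
c=get_calibration('wrist');a=read_camera('wrist');save(a,'w9.png');im=a[...,::-1];s=readout.read_state()
hsv=cv2.cvtColor(im,cv2.COLOR_BGR2HSV);b=cv2.inRange(hsv,(100,120,30),(130,255,255));ys,xs=np.nonzero(b)
print(len(xs),xs.min(),xs.max(),ys.min(),ys.max())
e=ell(b);print(e,[onz(c,[e[0]],z)[0] for z in(.036,.044)],s['tool_pos'],s['force'])
P=s['tool_pos'];print(proj(c,[P+[x,y,-.186] for x in(-.0175,.0175) for y in(-.0075,.0075)]))
print(proj(c,[[.4525,-.129+.013*k,.042] for k in(-1,0,1)]))
E
```

```text
t: 9.35
tool_pos: [0.4525, -0.1296, 0.2424]
orientation: [2.18, 2.262, 0.0]
force: [0.6, -0.1, -0.1]
opening: 0.0004
gripper_force: 0.0
310 235 269 204 241
((251.92437744140625, 213.04673767089844), (16.16438865661621, 35.05776596069336), 86.21227264404297) [array([ 0.4520433 , -0.12500114,  0.036     ]), array([ 0.45195763, -0.12219591,  0.044     ])] [ 0.45263585 -0.12968676  0.24261376] [ 0.6727039  -0.02149849  0.65928512]
[[223.95310892 241.68568189]
 [224.19095631 218.98083921]
 [280.24551664 243.52801174]
 [281.7592216  220.91269833]]
[[251.69490599 239.86355353]
 [252.3848759  221.78910225]
 [253.10007516 203.04396954]]
```

```bash
python3 -m handwheel '[[0,0,-0.4,0,1],[0,0,-0.4,0,1],[0,0,-0.2,0,1],[0,0,0,0,1]]'; python3 -m handwheel '[[0,0,-0.2,0,1],[0,0,0,0,1]]';python3 -m handwheel '[[0,0,-0.2,0,1],[0,0,0,0,1]]'
```

```text
t: 9.9
tool_pos: [0.4523, -0.1296, 0.2319]
orientation: [2.18, 2.262, 0.0]
force: [-0.6, 0.3, 1.7]
opening: 0.0004
gripper_force: 1.2
t: 10.15
tool_pos: [0.4523, -0.1296, 0.2299]
orientation: [2.18, 2.262, 0.0]
force: [0.1, -1.2, 3.3]
opening: 0.0007
gripper_force: 1.8
t: 10.4
tool_pos: [0.4525, -0.1296, 0.2291]
orientation: [2.18, 2.262, 0.0]
force: [-6.3, 2.3, 17.0]
opening: 0.0002
gripper_force: 8.5
```

17 N against a 4 N spring means the key is at its stop. I release it and back off.

```bash
python3 -m handwheel '[[0,0,0.3,0,1],[0,0,0.7,0,1],[0,0,2,0,1],[0,0,4,0,1],[0,0,4,0,1],[0,-2,2,0,1],[0,-3,0,0,1],[0,0,0,0,1],[0,0,0,0,1]]'
python3 - <<'E'
from h import *
a=read_camera('top');save(a,'t2.png');im=a[...,::-1].copy()
c=get_calibration('wrist');w=read_camera('wrist')[...,::-1].copy()
save(w[...,::-1],'w10.png')
print('ring px',proj(c,[[.5837,-.1245,.054],[.5837,-.1245,.118]]))
print(ring(w,c,np.array([.5837,-.1245]),.0))
p=proj(c,[[.5837,-.1245,.118]])[0]
m=((w.min(2)>125)*255).astype(np.uint8);k=np.zeros_like(m);cv2.circle(k,tuple(int(v) for v in p),26,255,-1)
m=cv2.morphologyEx(m&k,cv2.MORPH_OPEN,np.ones((7,7)));e=ell(m);print(e,onz(c,[e[0]],.118))
o=cv2.imread('pics/top0.png');d=cv2.absdiff(o,im).max(2)>50
n,l,st,ce=cv2.connectedComponentsWithStats(d.astype(np.uint8));print([(*map(int,x),) for x in st[1:] if x[4]>12])
E
```

```text
t: 11.52
tool_pos: [0.4519, -0.1791, 0.3571]
orientation: [-2.179, -2.26, 0.0]
force: [-0.3, 0.1, 0.5]
opening: 0.0003
gripper_force: 0.0
ring px [[389.91655299 136.59502164]
 [427.61999411 143.1351412 ]]
(array([ 0.5839969 , -0.12452583]), np.float64(0.020717586071854695), 187)
((430.9994812011719, 145.93943786621094), (36.61188507080078, 43.125244140625), 94.05300903320312) [[ 0.58678206 -0.12649925  0.118     ]]
[(359, 151, 8, 6, 26), (311, 156, 9, 11, 66), (320, 156, 7, 12, 55), (315, 156, 36, 71, 424), (350, 156, 15, 23, 91), (333, 181, 87, 95, 1967), (422, 183, 4, 17, 19), (382, 188, 21, 17, 253), (367, 192, 15, 10, 65), (214, 196, 43, 41, 489), (204, 219, 12, 6, 25), (321, 218, 10, 19, 19), (290, 229, 27, 47, 198), (315, 228, 97, 156, 2016), (246, 236, 10, 15, 44), (175, 246, 12, 5, 18), (278, 276, 82, 55, 1538), (287, 309, 24, 12, 154), (212, 320, 56, 52, 1805), (269, 322, 9, 9, 37), (485, 329, 27, 14, 152), (278, 335, 27, 2, 29), (413, 338, 99, 46, 2089), (306, 340, 1, 13, 13), (245, 342, 50, 42, 1022), (307, 364, 4, 8, 25), (221, 371, 20, 13, 166), (308, 376, 4, 6, 22)]
```

```bash
python3 -c "
from plant import job;print(job.close_job())"
```

```text
the job is handed in; nothing more can be done
None
```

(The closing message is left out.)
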